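Sort ground blanks through a two-way chute

ROBOT

A 6-joint arm with a two-finger parallel gripper is mounted at the origin on the work surface. World frame = base frame: x ahead of the robot, y to its left, z up, the work surface at z = 0. Lengths are in mm, angles in rad, forces in N, time in s.
With the tool pointing down it reaches from about 350 to 975 mm from the base axis. Payload 7.1 kg.
Tool frame: the origin (TCP) lies midway between the tips of the shut fingers; the grasp point (between the pads) lies 19 mm behind it; z points along the fingers, y is the direction in which the jaws open and shut (so a half turn about z gives the same grasp; the last joint's range is limited). The gripper opens to 88 mm and grips with 3 to 60 N. Pads are 20 mm wide; open, the fingers measure 115 mm over their backs; the gripper's body (75 mm by 178 mm) begins 61 mm behind the grasp point.
Start: joints at [1.314, 0.423, 1.63, -0, 1.089, -0.019], TCP at [147.197, 607.403, 222.675] pointing down, gripper open.
Joint ranges: [-3, 3], [-0.9, 2.11], [0.09, 2.58], [-1.31, 4.45], [0.11, 2.69], [-2.54, 2.54]. Speed limits (rad/s): [2.39, 2.39, 3.01, 3.14, 3.14, 3.14].

INTERFACE

Orientations are given as a 3x3 rotation matrix whose columns are the frame's x, y, z axes.
In Python, from bench import monitor, eyes, hand_in gives the robot as it stands.
- The arm moves only by the tool play_rows, never from a script. Its argument "steps" is a list of rows, each a list of 3 entries, a list of its own where there are three numbers: the shift along the tool's x, y, z in m, then the turn, a rotation vector about the tool's x, y, z in rad, then the finger opening in m, from 0 to 0.0878. A call has 1 to 8 rows; each row shifts and turns the commanded pose from where the row before left it, along the tool's axes as they then stand; what a row does not reach is not made up. A row lasts 1/12 s, in which the tool goes at most 41.7 mm and 7.16 degrees, less where a joint would pass 70% of its speed; a pose out of reach is approached as far as the arm can. A call with a gripper value outside its range is refused whole. The fingers move at their own pace and stop on an object; "force" is the grip in N (left out, the last holds). Time passes only in rows, so rows that do not move let the fingers close. It gives the time, the measured TCP pose, the force and the opening at its end, in the units of the state.
- monitor.sense(): the state, without advancing time (a new reading comes with each control period).
- eyes.grab_frame(name): name is "side" or "top" or "wrist"; returns the picture (420x560x3 uint8, red, green, blue); there is no depth.
- eyes.camera_params(name): a dict with "intrinsics" (3x3 intrinsics, pixels), "k1" (the pictures are not rectified: a ray, as slopes to the right and down, at radius r is drawn at 1 + k1 r^2 times it, then the intrinsics apply), "position" and "orientation" of the camera in the world; the wrist camera has in their place "tool_from_camera" (4x4, takes a point from camera to tool coordinates, whose origin is the TCP and whose axes are the flange's). Camera axes: x right, y up, looking along -z (the intrinsics and any distortion apply to the point x, -y, -z); pixel columns grow to the right and rows downward; lengths in mm; the calibration is good to about 2 mm. A picture is of the moment at which its call begins: read the wrist's pose just before it. camera_params takes no time and is no camera call.
- hand_in(): hands the job in, once; it reports no verdict.
The state is a dict: "time": time; "q": joint angles; "joint_vel": joint speeds; "tau": joint torques, N m; "ee_pos": TCP position; "ee_rot": TCP orientation; "force": force on the tool from outside, world axes, zero at the start; "torque": the same for the moment, N m; "opening": opening from 0.0 (shut) to 1.0 (fully open).
Only numpy, scipy, OpenCV 4.12 (cv2) and the standard library are available. Lean on these libraries where they do the work, as an engineer would, in place of code of your own. Each camera call takes 0.05 s, during which the arm holds its last target.

TASK

Two rough-ground steel blanks lie on the lapping bench, one round and one rectangular. Send them one after the other through the hopper of the two-way chute, each time first putting the lever right over to the proper side, so that the round blank ends up in the round tub and the rectangular one in the rectangular tray; take either one first, and let the first land before you feed the second. Leave the tub, the tray and the other things on the bench where they stand.

Things in the scene. Friction and masses are not known exactly. Their poses are not given: they have to be found in the camera images.
- chute: two-way chute, fixed: an inverted Y of sheet steel between clear front and back panes, 310 mm wide (y), 290 mm tall, on a narrow stand. Origin on the bench below its middle; x points away from the robot, y to the robot's left, z up; turned up to 0.15 rad. A throat 80 mm wide (y) and 100 mm deep (x) forks into a left leg (+y) and a right leg (-y), each sloping 50 degrees to its outlet
- hopper_mouth (a point): centre of the hopper's open mouth on top of the chute, level with its rim, 290 mm above the bench. The mouth is 150 mm (chute y) by 100 mm (chute x) inside; its left and right sides narrow to the throat 45 mm farther down. Only the lever's knob stands higher than the rim
- left_outlet (a point): middle of the outlet of the left leg (chute +y), 68 mm above the bench
- right_outlet (a point): middle of the outlet of the right leg (chute -y), 68 mm above the bench
- lever (a joint): diverter lever, rad: 0 upright, +0.6 = its stop leaning left (chute +y), -0.6 = its stop leaning right. The flap inside stands in line with it and shuts the leg on the side to which the lever leans: at +0.6 parts go down the RIGHT leg, at -0.6 down the LEFT. Starts between -0.3 and 0.3 (neither leg properly open); stays where it is left; 2 to 4 N at the knob move it
- lever_knob (a point): centre of the black ball knob (28 mm diameter) on the lever's 10 mm rod, 105 mm in front of the hopper's centre (chute -x), its surface 33 mm clear of the hopper, free from above and on both sides. It swings in the chute's y-z plane at 120 mm radius about a shaft 175 mm above the bench: 295 mm high when upright, 274 mm high and 68 mm to the side at either stop
- round_tub: round white tub, 140 mm across the rim, 55 mm tall, open on top, loose under one of the two outlets (either side); origin at the centre of its underside
- tray: rectangular white tray, 180 mm (x) by 130 mm (y), 55 mm tall, open on top, loose under the other outlet; origin at the centre of its underside
- round_blank_center (a point): centre (half-way up) of the round steel blank: a disc 40 mm in diameter and 18 mm thick, lying flat on the bench, about 0.17 kg; z is its axis
- block_blank_center (a point): centre (half-way up) of the rectangular steel blank: 46 mm (its x) by 28 mm (its y) by 18 mm thick, lying flat on the bench, about 0.18 kg
- paste_jar: a bystander: white jar with a black lid, 56 mm across, 45 mm tall; origin at the centre of its underside
- squeeze_bottle: a bystander: white plastic bottle, 60 mm across, 150 mm tall; origin at the centre of its underside
- grit_pot: a bystander: white ceramic pot filled with pale grey grit, 86 mm across, 50 mm tall; origin at the centre of its underside
- slurry_pot: a bystander: white ceramic pot filled with dark green paste, 86 mm across, 50 mm tall; origin at the centre of its underside
- brush: a bystander: small brush with a black handle lying flat
- wrench: a bystander: 150 mm steel wrench lying flat
- dressing_stick: a bystander: pale stone stick, 100 x 22 x 16 mm, lying flat; origin at the centre of its underside
- glass_plate: a bystander: pale green glass plate, 150 x 60 x 8 mm, lying flat; origin at the centre of its underside
There are look-alikes about, which are no part of the job. What is shaped like the part that bears round_blank_center but brown or green is not meant.

How it is judged:
By the outcome, as a careful person would: the job done as asked, in the order asked, and still so for the second after the job is handed in, with the robot touching nothing.
It also fails if it takes over 70 s, if anything falls off the work surface, if the arm or the gripper's body presses on something with over 40 N, if the wrist force passes 120 N, or if a joint passes its speed limit or range.

## Working session

There is one attempt and no reset: what is moved stays moved. The work goes in short steps, Python scripts to look and compute and a tool call to move; the robot and the scene stay as the last step left them, time stands still between calls to the robot, and variables do not carry over. Pictures are saved under pics/ and viewed, and the job is handed in when it is done.

Besides the shell and the picture viewer there is one more tool, called after ">>>" by a JSON object that holds its "api" and its "payload". play_rows: Moves the arm, as the interface text tells. Its arguments: {"type":"object","properties":{"steps":{"type":"array","items":{"type":"array"}},"force":{"type":"number"}},"required":["steps"]}

```bash
mkdir -p pics; ls
cat > h.py <<'E'
import numpy as np, cv2
from bench import monitor, eyes
def grab(name,fn):
    im=eyes.grab_frame(name); cv2.imwrite('pics/'+fn,im[:,:,::-1]); return im
def crop(fn,out,u0,v0,u1,v1,s):
    im=cv2.imread('pics/'+fn)[v0:v1,u0:u1]; cv2.imwrite('pics/'+out,cv2.resize(im,None,fx=s,fy=s,interpolation=cv2.INTER_CUBIC))
def cam(name,state=None):
    p=eyes.camera_params(name)
    K=np.array(p['intrinsics']);k1=p['k1']
    if name=='wrist':
        T=np.array(p['tool_from_camera']);R=np.array(state['ee_rot']);
        return K,k1,R@T[:3,3]+np.array(state['ee_pos']),R@T[:3,:3]
    return K,k1,np.array(p['position']),np.array(p['orientation'])
def ray(c,u,v):
    K,k1,P,R=c
    xd=np.array([(u-K[0,2])/K[0,0],(v-K[1,2])/K[1,1]]);x=xd.copy()
    for _ in range(30): x=xd/(1+k1*(x@x))
    return P,R@np.array([x[0],-x[1],-1])
def onz(c,u,v,z):
    P,d=ray(c,u,v);return P+d*(z-P[2])/d[2]
def proj(c,X):
    K,k1,P,R=c
    q=R.T@(np.array(X)-P);x=np.array([q[0],-q[1]])/-q[2];x=x*(1+k1*(x@x))
    return K[0,0]*x[0]+K[0,2],K[1,1]*x[1]+K[1,2]
def tri(c1,p1,c2,p2):
    A=[];b=[]
    M=np.zeros((3,3));y=np.zeros(3)
    for c,p in((c1,p1),(c2,p2)):
        P,d=ray(c,*p);d=d/np.linalg.norm(d);Q=np.eye(3)-np.outer(d,d);M+=Q;y+=Q@P
    return np.linalg.solve(M,y)
E
python3 - <<'E'
from h import *
s=monitor.sense();print(s)
for n in('side','top','wrist'):grab(n,n+'0.png');print(n,eyes.camera_params(n))
E
```

```text
pics
{'time': 0.0, 'q': array([ 1.31398083e+00,  4.23840335e-01,  1.63068056e+00, -3.03393282e-05,
        1.08857818e+00, -1.90052339e-02]), 'joint_vel': array([-0.00065543,  0.00209175,  0.00071711,  0.00086863, -0.00313978,
        0.00066249]), 'tau': array([ 1.75902882e-03, -5.44625044e+01, -2.73668200e+01,  6.43899827e-02,
        2.28834932e-02, -1.30609437e-04]), 'ee_pos': array([147.08167058, 606.88400838, 221.90571182]), 'ee_rot': array([[-9.71859470e-01,  2.35561123e-01, -3.56637145e-04],
       [ 2.35561393e-01,  9.71858368e-01, -1.46384985e-03],
       [ 1.77467975e-06, -1.50666628e-03, -9.99998865e-01]]), 'force': array([-0.13487265,  0.68154465,  0.29154855]), 'torque': array([ 0.01946545, -0.0658569 ,  0.01631909]), 'opening': 0.9994412093261987}
side {'intrinsics': array([[455.07127442,   0.        , 272.43920044],
       [  0.        , 455.07127442, 205.49254036],
       [  0.        ,   0.        ,   1.        ]]), 'k1': -0.11489345277043249, 'position': array([435.87245889, 886.99714163, 905.16502926]), 'orientation': array([[-0.99787548,  0.04569801, -0.04643514]
[... 394 characters left out ...]
.01937102,  0.98933878, -0.14433829],
       [-0.99970583, -0.01705865,  0.01724104],
       [ 0.01459501,  0.1446298 ,  0.98937819]])}
wrist {'intrinsics': array([[308.19821492,   0.        , 281.45006795],
       [  0.        , 308.19821492, 211.68553806],
       [  0.        ,   0.        ,   1.        ]]), 'k1': 0.01127834957220165, 'tool_from_camera': array([[-1.08790604e-03,  9.58209786e-01,  2.86064367e-01,
         7.92342770e+01],
       [ 9.99999324e-01,  9.25358124e-04,  7.03401474e-04,
        -4.22889720e-01],
       [ 4.09294190e-04,  2.86064939e-01, -9.58210146e-01,
        -1.61040971e+02],
       [ 0.00000000e+00,  0.00000000e+00,  0.00000000e+00,
         1.00000000e+00]])}
```

View pics/side0.png

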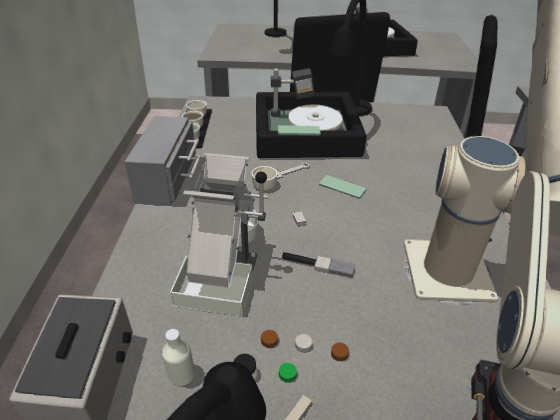

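View pics/top0.png

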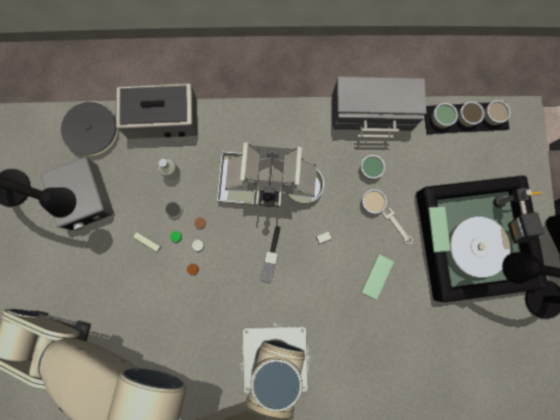

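View pics/wrist0.png

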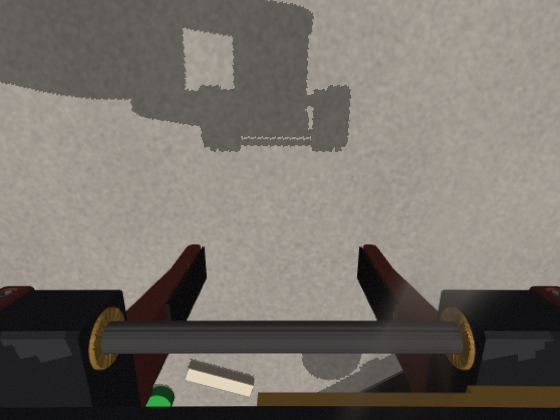

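The tray is under the left outlet at top (237,180), and the tub is under the right one at (308,183). There are four other discs: brown at (200,223) and (193,269), green at (175,237), and the jar near (173,210). Steel grey at (198,245) is the likely round blank, and the likely block is at (324,238). I'll check both in crops.

Run:
```python
from h import *
crop('top0.png','c1.png',130,190,230,290,6)
crop('top0.png','c2.png',290,210,360,260,8)
crop('side0.png','c3.png',240,190,380,390,4)
crop('top0.png','c4.png',205,130,345,230,5)
crop('side0.png','c5.png',160,140,300,320,4)
a=[cv2.imread(f'pics/c{i}.png') for i in(1,2)]
```

```text
(no output)
```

View pics/c1.png

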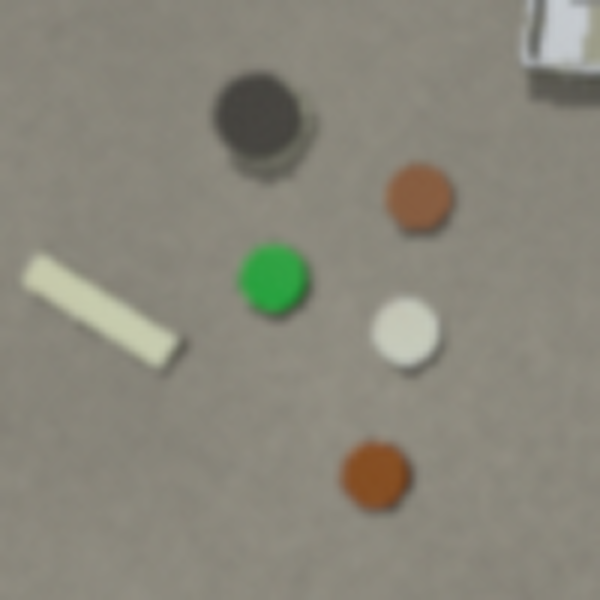

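View pics/c2.png

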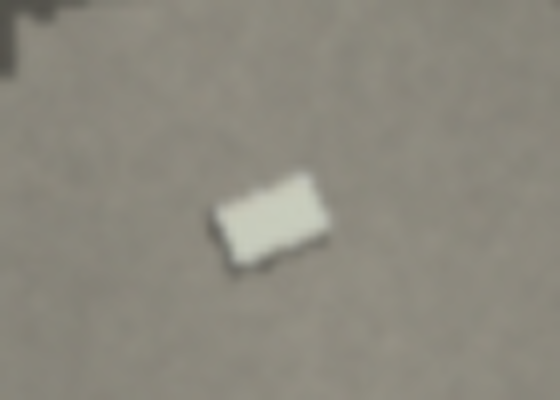

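View pics/c3.png

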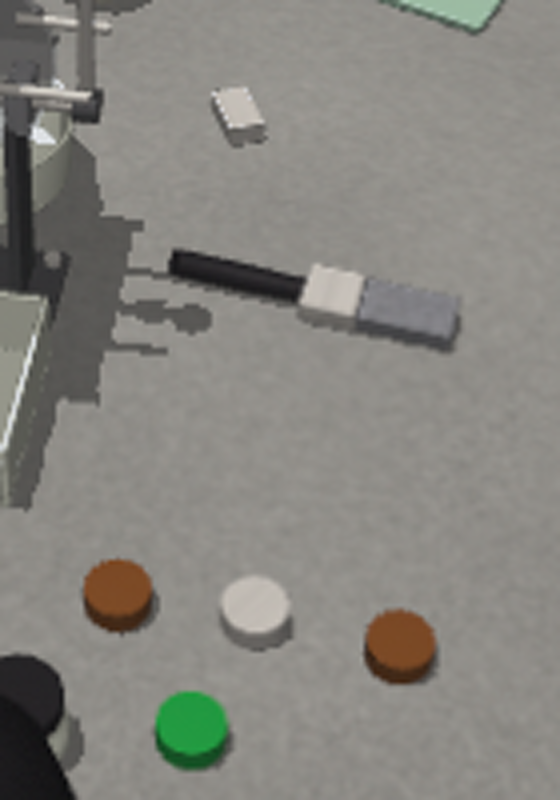

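View pics/c4.png

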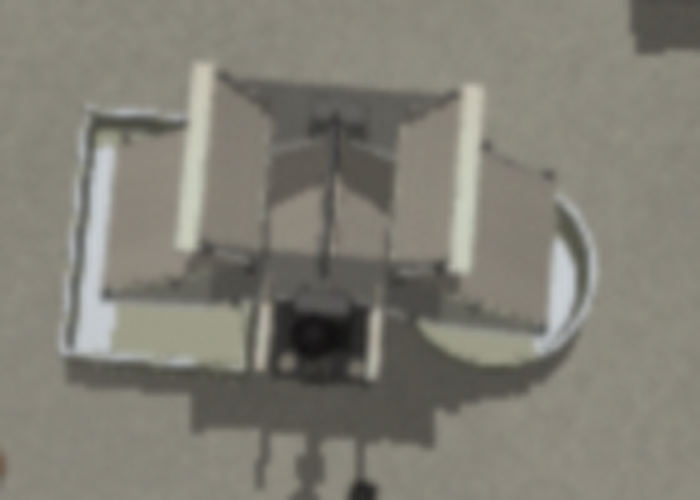

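View pics/c5.png

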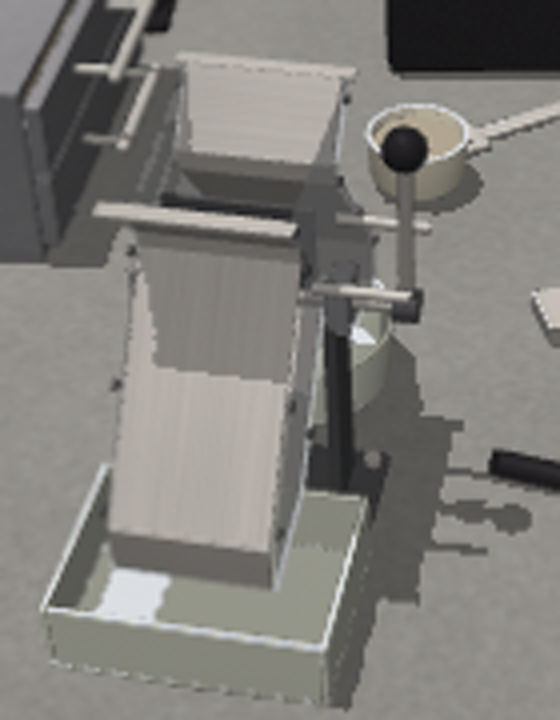

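Run:
```python
from h import *
np.set_printoptions(precision=1,suppress=True)
t=cam('top');s=cam('side')
f=lambda x,y,k,u,v:(x/k+u,y/k+v)
print('knob',tri(t,f(315,333,5,205,130),s,f(404,149,4,160,140)), onz(t,*f(315,333,5,205,130),293))
print('round',onz(t,*f(406,331,6,130,190),18),onz(s,*f(255,605,4,240,190),18))
C=[onz(t,*f(x,y,8,290,210),18) for x,y in((305,173),(330,222),(238,268),(215,215))]
print('blk',np.array(C),np.mean(C,0))
C=[onz(s,*f(x,y,4,240,190),18) for x,y in((212,92),(245,87),(265,125),(232,135))]
print('blk side',np.mean(C,0),C)
C=[onz(t,*f(x,y,5,205,130),290) for x,y in((203,63),(187,248),(474,86),(460,272))]
print('hop',np.array(C),np.mean(C,0))
C=[onz(s,*f(x,y,4,160,140),290) for x,y in((178,55),(355,73),(95,210),(297,230))]
print('hop side',np.array(C),np.mean(C,0))
for n,p in (('brownU',(200,223)),('brownL',(193,269)),('green',(175,237)),('jar',(173,210)),('bottle',(166,167)),('stick',(147,242)),('brush',(270,255))): print(n,onz(t,*p,18))
```

```text
knob [515.3  12.  292.7] [515.1  12.  293. ]
round [395. 263.  18.] [397.8 266.7  18. ]
blk [[ 434.7 -199.    18. ]
 [ 412.7 -209.4   18. ]
 [ 393.1 -167.8   18. ]
 [ 416.8 -158.4   18. ]] [ 414.4 -183.6   18. ]
blk side [ 416.  -177.3   18. ] [array([ 436.7, -196.7,   18. ]), array([ 411.4, -204.7,   18. ]), array([ 395.7, -160.5,   18. ]), array([ 420.3, -147.2,   18. ])]
hop [[682.7  77.  290. ]
 [568.5  87.5 290. ]
 [665.8 -86.7 290. ]
 [551.2 -75.2 290. ]] [617.    0.7 290. ]
hop side [[668.1 -85.7 290. ]
 [553.3 -72.6 290. ]
 [684.9  80.6 290. ]
 [568.4  90.8 290. ]] [618.7   3.3 290. ]
brownU [473.6 255.1  18. ]
brownL [311.9 279.   18. ]
green [425.2 343.3  18. ]
jar [521.9 351.6  18. ]
bottle [679.6 379.3  18. ]
stick [409.2 442.1  18. ]
brush [355.9   8.7  18. ]
```

>>> {"api": "play_rows", "payload": {"steps": [[[0,0,-0.038],[0,0,-0.046],0.0],[[0,0,-0.038],[0,0,-0.046],0.0],[[0,0,-0.038],[0,0,-0.046],0.0],[[0,0,0],[0,0,0],0.0]]}}

```text
time: 0.48
ee_pos: [148.0, 610.7, 344.9]
ee_rot: [[-0.995, 0.097, 0.003], [0.097, 0.995, 0.012], [-0.002, 0.012, -1.0]]
force: [-0.3, 0.5, 1.1]
opening: 0.732
```

```bash
cat >> h.py <<'E'
np.set_printoptions(precision=4,suppress=True)
def to(target,state=None):
    s=state or monitor.sense();R=np.array(s['ee_rot']);d=R.T@(np.array(target)-s['ee_pos'])
    print('t',round(s['time'],2),'pos',np.round(s['ee_pos'],1),'yaw_y',np.round(np.arctan2(R[1,1],R[0,1]),3),'tilt',np.round(R[:2,2],4),'F',np.round(s['force'],1),'op',round(s['opening'],3),'shift mm',np.round(d,1),'rows',round(np.abs(np.linalg.norm(d))/41.7,1))
Xc=np.array([.995,-.1,0]);Yc=np.array([.1,.995,0]);Zc=np.array([0,0,1.])
def ch(x,y,z): return np.array([618,2,0])+x*Xc+y*Yc+z*Zc
E
python3 - <<'E'
from h import *
to(ch(-105,-42,345))
t=cam('top');s=cam('side')
f=lambda p,k,u,v:(p[0]/k+u,p[1]/k+v)
for a,b in (((373,375),(430,228)),((262,370),(412,297))): 
    X=tri(t,f(a,5,205,130),s,f(b,4,160,140)); print('bar tip',X, (X-ch(0,0,0))@Xc,(X-ch(0,0,0))@Yc)
E
```

```text
t 0.48 pos [148.  610.7 344.9] yaw_y 1.473 tilt [0.003  0.0118] F [-0.3  0.5  1.1] op 0.732 shift mm [-421.9 -601.7   -6.5] rows 17.6
bar tip [502.8151 -23.9824 207.7519] -112.01073463195615 -37.370927781102274
bar tip [507.842   45.7518 208.1998] -113.98235468728964 32.51726131094374
```

>>> {"api": "play_rows", "payload": {"steps": [[[-0.023,-0.033,0],[0,0,0],0.0],[[-0.023,-0.033,0],[0,0,0],0.0],[[-0.023,-0.033,0],[0,0,0],0.0],[[-0.023,-0.033,0],[0,0,0],0.0],[[-0.023,-0.033,0],[0,0,0],0.0],[[-0.023,-0.033,0],[0,0,0],0.0],[[-0.023,-0.033,0],[0,0,0],0.0],[[-0.023,-0.033,0],[0,0,0],0.0]]}}

```text
time: 1.15
ee_pos: [304.3, 324.5, 336.4]
ee_rot: [[-0.995, 0.099, 0.0], [0.099, 0.995, 0.0], [-0.0, 0.0, -1.0]]
force: [0.4, 0.4, -0.1]
opening: 0.129
```

>>> {"api": "play_rows", "payload": {"steps": [[[-0.023,-0.033,0],[0,0,0],0.0],[[-0.023,-0.033,0],[0,0,0],0.0],[[-0.023,-0.033,0],[0,0,0],0.0],[[-0.023,-0.033,0],[0,0,0],0.0],[[-0.023,-0.033,0],[0,0,0],0.0],[[-0.023,-0.033,0],[0,0,0],0.0],[[-0.023,-0.033,0],[0,0,0],0.0],[[-0.023,-0.033,0],[0,0,0],0.0]]}}

```text
time: 1.82
ee_pos: [461.2, 43.3, 336.6]
ee_rot: [[-0.995, 0.1, 0.0], [0.1, 0.995, 0.0], [-0.0, 0.0, -1.0]]
force: [-0.2, 1.4, 0.6]
opening: 0.005
```

Run:
```python
from h import *
to(ch(-105,-42,345))
```

```text
t 1.82 pos [461.2  43.3 336.6] yaw_y 1.471 tilt [0.0003 0.0001] F [-0.2  1.4  0.6] op 0.005 shift mm [-55.2 -67.4  -8.4] rows 2.1
```

>>> {"api": "play_rows", "payload": {"steps": [[[-0.017,-0.021,0],[0,0,0],0.0],[[-0.017,-0.021,0],[0,0,0],0.0],[[-0.017,-0.021,0],[0,0,0],0.0],[[0,0,0],[0,0,0],0.0],[[0,0,0],[0,0,0],0.0]]}}

```text
time: 2.23
ee_pos: [505.3, -23.3, 336.0]
ee_rot: [[-0.995, 0.102, -0.001], [0.102, 0.995, 0.0], [0.001, 0.0, -1.0]]
force: [-1.7, 0.9, -0.4]
opening: 0.01
```

Run:
```python
from h import *
to(ch(-105,-42,268))
```

```text
t 2.23 pos [505.3 -23.3 336. ] yaw_y 1.468 tilt [-0.0011  0.0002] F [-1.7  0.9 -0.4] op 0.01 shift mm [-4.7 -5.6 68. ] rows 1.6
```

>>> {"api": "play_rows", "payload": {"steps": [[[-0.005,-0.005,0.01],[0,0,0],0.0],[[0,0,0.02],[0,0,0],0.0],[[0,0,0.02],[0,0,0],0.0],[[0,0,0.018],[0,0,0],0.0],[[0,0,0],[0,0,0],0.0]]}}

```text
time: 2.65
ee_pos: [506.9, -26.9, 264.8]
ee_rot: [[-0.995, 0.098, -0.007], [0.098, 0.995, 0.001], [0.007, -0.0, -1.0]]
force: [-0.6, 0.2, 0.6]
opening: 0.007
```

Run:
```python
from h import *
to(ch(-105,40.5,268))
grab('side','s1.png'); crop('s1.png','s1c.png',160,100,320,240,5)
```

```text
t 2.65 pos [506.9 -26.9 264.8] yaw_y 1.472 tilt [-0.0066  0.0006] F [-0.6  0.2  0.6] op 0.007 shift mm [-2.8 80.3 -3.2] rows 1.9
```

View pics/s1c.png

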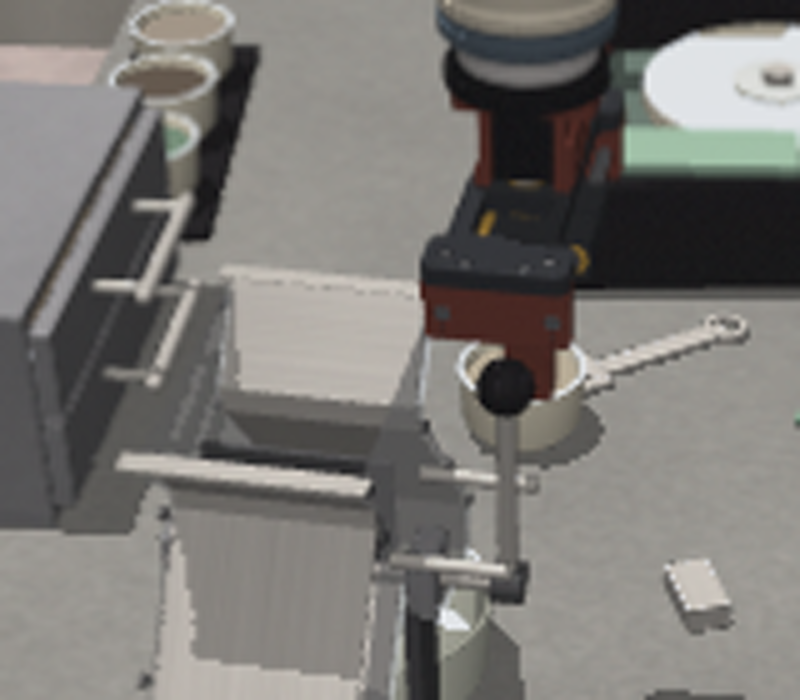

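The closed finger stands just right of the knob at side (261,177) and clear of the hopper, so I'm pushing left.

>>> {"api": "play_rows", "payload": {"steps": [[[0,0.012,-0.003],[0,0,0],0.0],[[0,0.012,0],[0,0,0],0.0],[[0,0.012,0],[0,0,0],0.0],[[0,0.012,0],[0,0,0],0.0],[[0,0.012,0],[0,0,0],0.0],[[0,0.01,0],[0,0,0],0.0],[[0,0.006,0],[0,0,0],0.0],[[0,0,0],[0,0,0],0.0]]}}

```text
time: 3.37
ee_pos: [517.4, 49.4, 271.7]
ee_rot: [[-0.995, 0.098, -0.0], [0.098, 0.995, 0.001], [0.0, 0.001, -1.0]]
force: [0.6, -0.8, -0.5]
opening: 0.009
```

>>> {"api": "play_rows", "payload": {"steps": [[[0,0.004,0],[0,0,0],0.0],[[0,0.003,0],[0,0,0],0.0],[[0,0,0],[0,0,0],0.0]]}}

```text
time: 3.62
ee_pos: [517.9, 54.9, 271.6]
ee_rot: [[-0.995, 0.1, -0.0], [0.1, 0.995, 0.0], [0.0, 0.0, -1.0]]
force: [-1.4, -0.7, -0.6]
opening: 0.002
```

Run:
```python
from h import *
to(ch(-105,40.5,268))
grab('side','s2.png'); crop('s2.png','s2c.png',160,100,320,240,5)
```

```text
t 3.62 pos [517.9  54.9 271.6] yaw_y 1.471 tilt [-0.0002  0.0002] F [-1.4 -0.7 -0.6] op 0.002 shift mm [ 0.2 -2.1  3.6] rows 0.1
```

View pics/s2c.png

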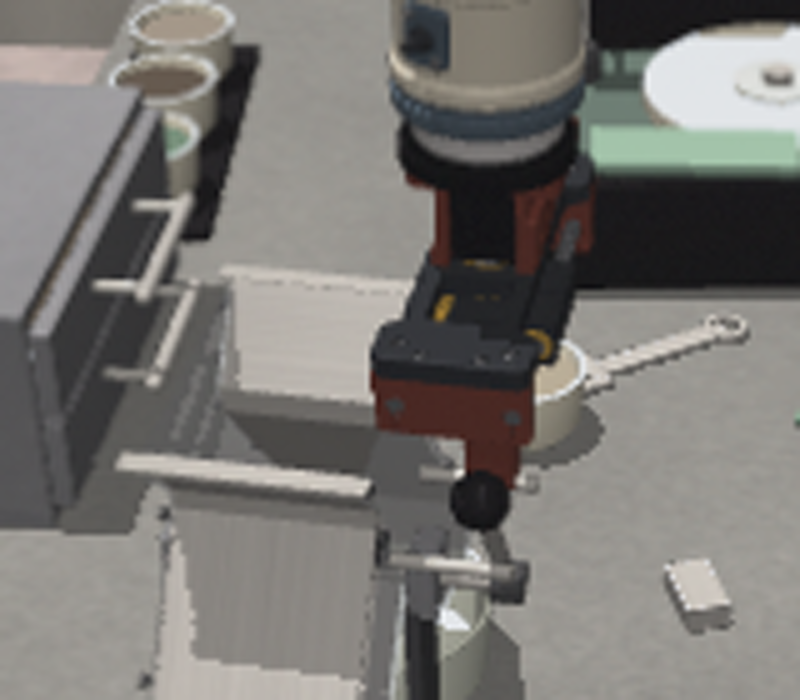

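>>> {"api": "play_rows", "payload": {"steps": [[[0,0.003,0.002],[0,0,0],0.0],[[0,0.003,0],[0,0,0],0.0],[[0,0,0],[0,0,0],0.0]]}}

```text
time: 3.92
ee_pos: [518.6, 58.1, 269.9]
ee_rot: [[-0.995, 0.099, -0.0], [0.099, 0.995, -0.006], [-0.001, -0.006, -1.0]]
force: [-0.5, -14.9, 2.8]
opening: 0.003
```

>>> {"api": "play_rows", "payload": {"steps": [[[0,0.003,0],[0,0,0],0.0],[[0,0.002,0],[0,0,0],0.0],[[0,0,0],[0,0,0],0.0]]}}

```text
time: 4.17
ee_pos: [518.7, 58.6, 269.9]
ee_rot: [[-0.995, 0.099, -0.001], [0.099, 0.995, -0.014], [-0.0, -0.014, -1.0]]
force: [-2.7, -35.8, 5.5]
opening: 0.007
```

Run:
```python
from h import *
to(ch(-105,40.5,268))
grab('side','s3.png'); crop('s3.png','s3c.png',160,100,320,240,5)
t=cam('side');print(np.array(proj(t,ch(-105,68,274)))-[160,100])
```

```text
t 4.17 pos [518.7  58.6 269.9] yaw_y 1.472 tilt [-0.0012 -0.014 ] F [ -2.7 -35.8   5.5] op 0.007 shift mm [ 0.5 -5.9  2. ] rows 0.1
[ 96.3179 101.2345]
```

View pics/s3c.png

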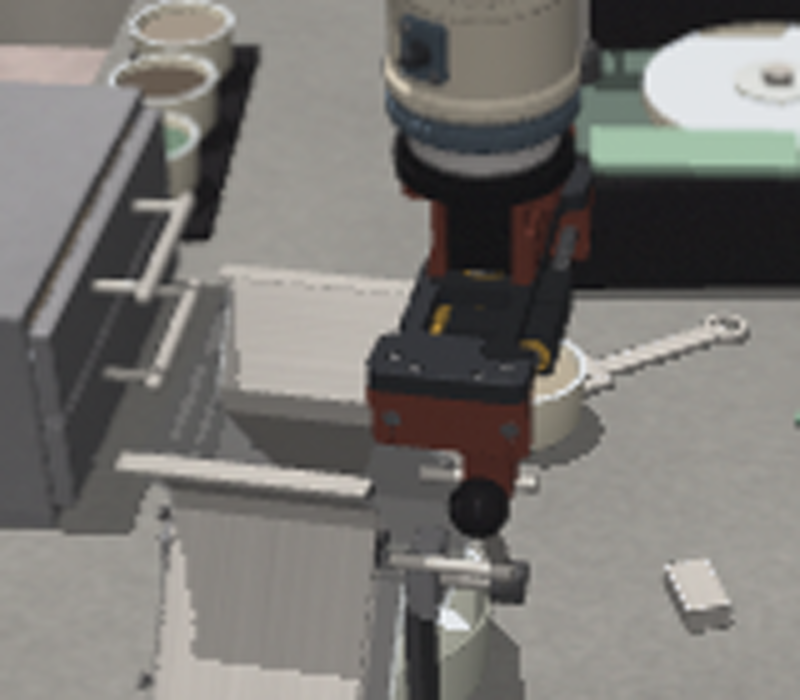

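Lever is hard against the left stop: 36 N, with the knob within 1 px of the predicted stop position. Next is the round blank.

>>> {"api": "play_rows", "payload": {"steps": [[[0,-0.02,0],[0,0,0],0.0],[[0,-0.005,-0.03],[0,0,0],0.0],[[0.005,0,-0.04],[0,0,0],0.0],[[0.03,0.02,0],[0,0,0],0.07],[[0.03,0.025,0],[0,0,0],0.07],[[0.02,0.035,0],[0,0,0],0.07],[[0.02,0.035,0],[0,0,0],0.07],[[0,0.04,0],[0,0,0],0.07]]}}

```text
time: 4.88
ee_pos: [424.5, 206.3, 340.2]
ee_rot: [[-0.995, 0.101, -0.0], [0.101, 0.995, 0.001], [0.0, 0.001, -1.0]]
force: [1.4, -0.1, -0.4]
opening: 0.344
```

Run:
```python
from h import *
to([397,265,120])
s=monitor.sense();import copy
s2=dict(s);s2['ee_pos']=np.array([397,265,120.]);print(proj(cam('wrist',s2),[397,265,18]))
s2['ee_pos']=np.array([397,265,150.]);print(proj(cam('wrist',s2),[397,265,18]))
```

```text
t 4.88 pos [424.5 206.3 340.2] yaw_y 1.47 tilt [-0.0003  0.0007] F [ 1.4 -0.1 -0.4] op 0.344 shift mm [ 33.2  55.5 220.2] rows 5.5
(np.float64(281.97585892363196), np.float64(212.5573161177836))
(np.float64(281.91500761071353), np.float64(203.7719808720376))
```

>>> {"api": "play_rows", "payload": {"steps": [[[0.007,0.011,0.037],[0,0,0],0.07],[[0.007,0.011,0.037],[0,0,0],0.07],[[0.007,0.011,0.037],[0,0,0],0.07],[[0.006,0.011,0.037],[0,0,0],0.07],[[0.006,0.01,0.036],[0,0,0],0.07],[[0,0,0.036],[0,0,0],0.07],[[0,0,0],[0,0,0],0.07],[[0,0,0],[0,0,0],0.07]]}}

```text
time: 5.55
ee_pos: [399.1, 262.0, 118.7]
ee_rot: [[-0.995, 0.1, -0.004], [0.1, 0.995, -0.002], [0.004, -0.002, -1.0]]
force: [-0.5, -0.1, 0.9]
opening: 0.797
```

Run:
```python
from h import *
to([397,265,120])
grab('wrist','w1.png')
```

```text
t 5.55 pos [399.1 262.  118.7] yaw_y 1.471 tilt [-0.0038 -0.0021] F [-0.5 -0.1  0.9] op 0.797 shift mm [ 2.3  2.8 -1.3] rows 0.1
```

View pics/w1.png

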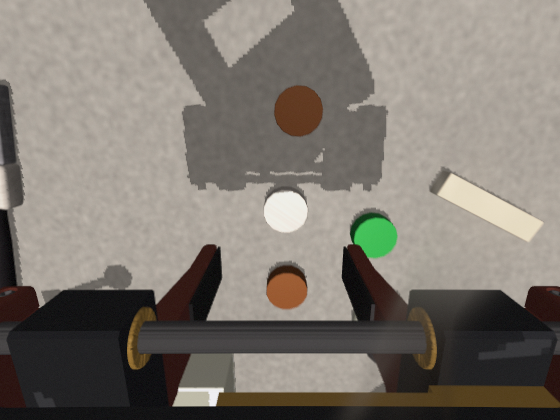

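The grey-white disc sits centred between the fingers at (286,211). Brown discs are at (298,111) and (287,288), and green is at (376,236). The steel-coloured one is the target.

Run:
```python
from h import *
s=monitor.sense()
X=onz(cam('wrist',s),286,210.5,18);print(X)
to([X[0],X[1],3])
```

```text
[399.0925 266.374   18.    ]
t 5.6 pos [400.5 262.7 120.4] yaw_y 1.471 tilt [-0.0003  0.    ] F [0.7 0.2 0.2] op 0.798 shift mm [  1.7   3.5 117.4] rows 2.8
```

>>> {"api": "play_rows", "payload": {"steps": [[[0.002,0.003,0.03],[0,0,0],0.07],[[0,0,0.035],[0,0,0],0.07],[[0,0,0.03],[0,0,0],0.07],[[0,0,0.015],[0,0,0],0.07],[[0,0,0.005],[0,0,0],0.07],[[0,0,0],[0,0,0],0.07]]}}

```text
time: 6.1
ee_pos: [399.8, 266.2, 5.8]
ee_rot: [[-0.995, 0.1, 0.002], [0.1, 0.995, 0.001], [-0.001, 0.001, -1.0]]
force: [-0.2, -0.2, -0.1]
opening: 0.796
```

>>> {"api": "play_rows", "payload": {"steps": [[[0,0,0.001],[0,0,0],0.02],[[0,0,0],[0,0,0],0.02],[[0,0,0],[0,0,0],0.02],[[0,0,0],[0,0,0],0.02],[[0,0,0],[0,0,0],0.02],[[0,0,0],[0,0,0],0.02]], "force": 25}}

```text
time: 6.6
ee_pos: [398.8, 265.9, 4.4]
ee_rot: [[-0.995, 0.1, 0.001], [0.1, 0.995, 0.001], [-0.001, 0.001, -1.0]]
force: [-0.6, -1.4, 7.9]
opening: 0.448
```

>>> {"api": "play_rows", "payload": {"steps": [[[0,0,-0.03],[0,0,0],0.02],[[0,0,-0.041],[0,0,0],0.02],[[0,0,-0.041],[0,0,0],0.02],[[0,0,-0.041],[0,0,0],0.02],[[0,0,-0.041],[0,0,0],0.02],[[0,0,-0.041],[0,0,0],0.02],[[0,0,-0.041],[0,0,0],0.02],[[0,0,-0.041],[0,0,0],0.02]]}}

```text
time: 7.27
ee_pos: [397.5, 265.1, 322.7]
ee_rot: [[-0.995, 0.1, -0.0], [0.1, 0.995, -0.0], [0.0, -0.0, -1.0]]
force: [1.0, 0.1, -2.2]
opening: 0.451
```

Run:
```python
from h import *
to(ch(0,0,330))
```

```text
t 7.27 pos [397.5 265.1 322.7] yaw_y 1.471 tilt [-0.0004 -0.0003] F [ 1.   0.1 -2.2] op 0.451 shift mm [-245.6 -239.9   -7.4] rows 8.2
```

>>> {"api": "play_rows", "payload": {"steps": [[[-0.027,-0.027,-0.001],[0,0,0],0.02],[[-0.028,-0.027,-0.001],[0,0,0],0.02],[[-0.028,-0.027,0],[0,0,0],0.02],[[-0.028,-0.027,0],[0,0,0],0.02],[[-0.028,-0.027,0],[0,0,0],0.02],[[-0.027,-0.027,0],[0,0,0],0.02],[[-0.027,-0.027,0],[0,0,0],0.02],[[-0.027,-0.027,0],[0,0,0],0.02]]}}

```text
time: 7.93
ee_pos: [596.1, 27.1, 322.2]
ee_rot: [[-0.995, 0.1, -0.001], [0.1, 0.995, 0.0], [0.001, -0.0, -1.0]]
force: [0.8, 0.2, -1.3]
opening: 0.449
```

>>> {"api": "play_rows", "payload": {"steps": [[[-0.025,-0.023,0],[0,0,0],0.02],[[0,0,0],[0,0,0],0.02],[[0,0,0],[0,0,0],0.02]]}}

```text
time: 8.18
ee_pos: [618.4, 2.1, 321.6]
ee_rot: [[-0.995, 0.102, -0.002], [0.102, 0.995, 0.0], [0.002, -0.0, -1.0]]
force: [0.0, -0.1, -2.1]
opening: 0.449
```

Run:
```python
from h import *
to(ch(0,0,280))
grab('side','s4.png');grab('top','t4.png'); crop('s4.png','s4c.png',140,60,300,320,3);crop('t4.png','t4c.png',205,130,345,230,5)
```

```text
t 8.18 pos [618.4   2.1 321.6] yaw_y 1.468 tilt [-0.002   0.0002] F [ 0.  -0.1 -2.1] op 0.449 shift mm [ 0.3 -0.1 41.6] rows 1.0
```

View pics/s4c.png

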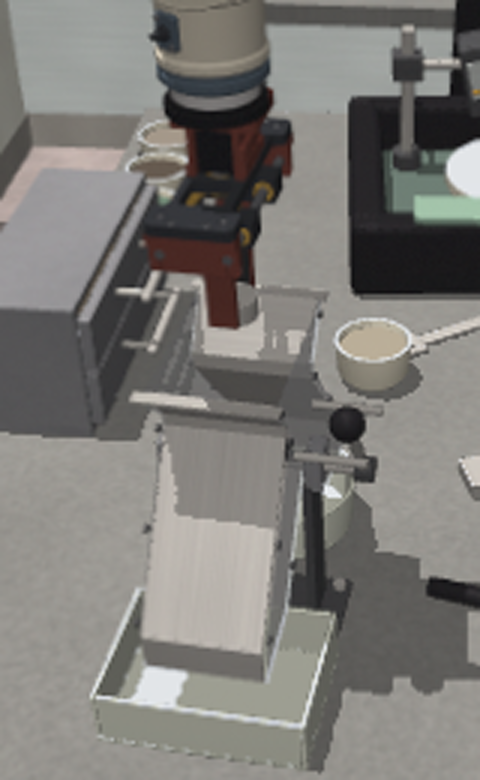

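View pics/t4c.png

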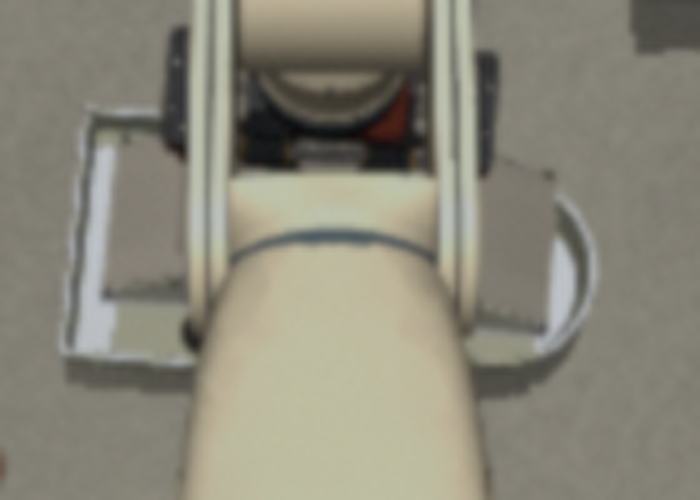

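The disc is in the fingers over the mouth, and the lever still leans left. Lowering and releasing.

>>> {"api": "play_rows", "payload": {"steps": [[[0,-0.004,0.015],[0,0,0],0.02],[[0,-0.004,0.015],[0,0,0],0.02],[[0,0,0.015],[0,0,0],0.02],[[0,0,0],[0,0,0],0.02],[[0,0,0],[0,0,0],0.06],[[0,0,0],[0,0,0],0.06],[[0,0,0],[0,0,0],0.06],[[0,0,0],[0,0,0],0.06]]}}

```text
time: 8.95
ee_pos: [618.2, -4.1, 279.1]
ee_rot: [[-0.995, 0.099, 0.002], [0.099, 0.995, -0.0], [-0.002, 0.0, -1.0]]
force: [0.5, 0.1, 0.0]
opening: 0.678
```

>>> {"api": "play_rows", "payload": {"steps": [[[0,0,-0.03],[0,0,0],0.06],[[0,0,-0.04],[0,0,0],0.0],[[0.0,0.03,0],[0,0,0],0.0],[[0.02,0.035,0],[0,0,0],0.0],[[0.02,0.035,0],[0,0,0],0.0],[[0.035,0.02,0],[0,0,0],0.0],[[0.035,0,0],[0,0,0],0.0],[[0,0,0],[0,0,0],0.0]]}}

```text
time: 9.62
ee_pos: [515.0, 127.3, 348.0]
ee_rot: [[-0.995, 0.096, -0.002], [0.096, 0.995, 0.0], [0.002, -0.0, -1.0]]
force: [-0.4, 0.5, -0.5]
opening: 0.187
```

Run:
```python
from h import *
to(ch(-105,108,330))
grab('side','s5.png');grab('top','t5.png'); crop('s5.png','s5c.png',140,60,300,320,3);crop('t5.png','t5c.png',205,130,345,230,5)
```

```text
t 9.62 pos [515.  127.3 348. ] yaw_y 1.474 tilt [-0.0025  0.0001] F [-0.4  0.5 -0.5] op 0.187 shift mm [-10.1  -6.4  18. ] rows 0.5
```

View pics/s5c.png

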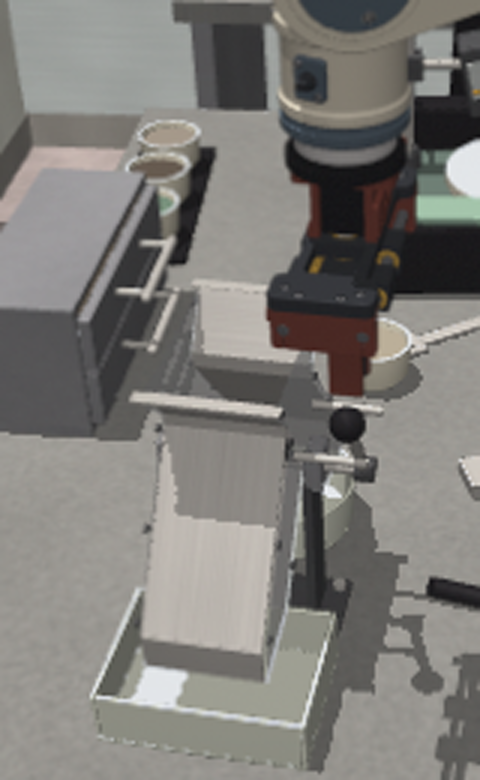

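View pics/t5c.png

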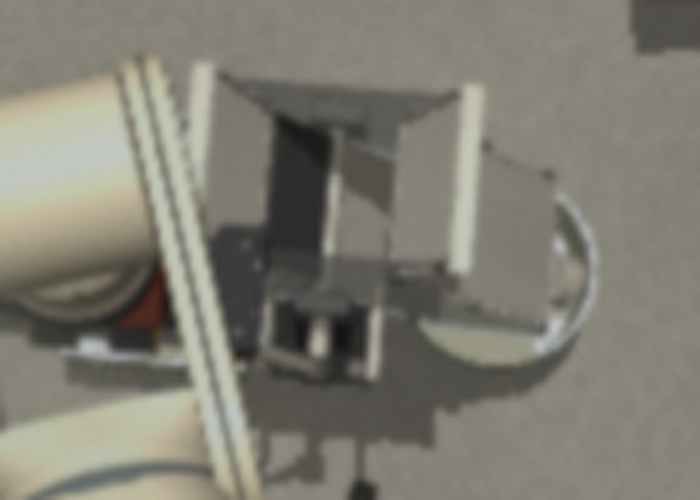

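A disc-like object now shows in the tub at top crop (565,275). The hopper and tray are empty. Now swinging the lever right from its left side.

>>> {"api": "play_rows", "payload": {"steps": [[[-0.01,-0.004,0],[0,0,0],0.0],[[0,0,0],[0,0,0],0.0],[[0,0,0.025],[0,0,0],0.0],[[0,0,0.03],[0,0,0],0.0],[[0,0,0.024],[0,0,0],0.0],[[0,0,0],[0,0,0],0.0]]}}

```text
time: 10.22
ee_pos: [528.1, 119.5, 263.8]
ee_rot: [[-0.995, 0.101, -0.008], [0.101, 0.995, -0.002], [0.008, -0.002, -1.0]]
force: [-0.5, -0.8, -0.5]
opening: 0.002
```

Run:
```python
from h import *
to(ch(-105,-40.5,268))
grab('side','s6.png'); crop('s6.png','s6c.png',160,100,320,240,5)
```

```text
t 10.22 pos [528.1 119.5 263.8] yaw_y 1.469 tilt [-0.0079 -0.0017] F [-0.5 -0.8 -0.5] op 0.002 shift mm [   3.7 -148.4   -3.8] rows 3.6
```

View pics/s6c.png

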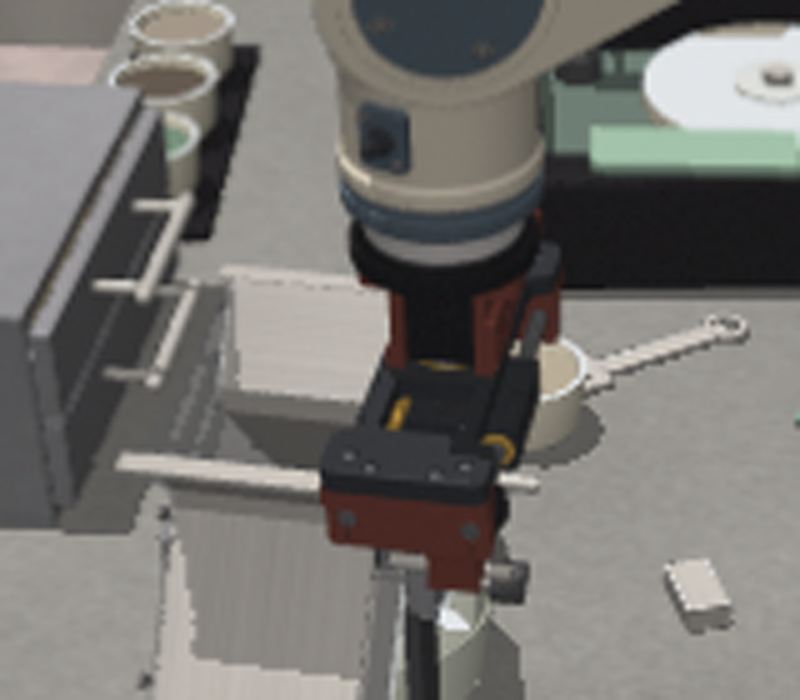

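>>> {"api": "play_rows", "payload": {"steps": [[[0.004,-0.015,-0.004],[0,0,0],0.0],[[0,-0.018,0],[0,0,0],0.0],[[0,-0.018,0],[0,0,0],0.0],[[0,-0.018,0],[0,0,0],0.0],[[0,-0.018,0],[0,0,0],0.0],[[0,-0.018,0],[0,0,0],0.0],[[0,-0.018,0],[0,0,0],0.0],[[0,-0.015,0],[0,0,0],0.0]]}}

```text
time: 10.93
ee_pos: [512.9, -17.6, 275.1]
ee_rot: [[-0.995, 0.101, 0.004], [0.101, 0.995, 0.0], [-0.003, 0.001, -1.0]]
force: [0.7, 1.8, -1.4]
opening: 0.007
```

>>> {"api": "play_rows", "payload": {"steps": [[[0,-0.005,0],[0,0,0],0.0],[[0,0,0],[0,0,0],0.0]]}}

```text
time: 11.1
ee_pos: [512.2, -22.6, 274.4]
ee_rot: [[-0.995, 0.102, 0.003], [0.102, 0.995, -0.0], [-0.003, -0.0, -1.0]]
force: [0.4, 0.5, 0.8]
opening: 0.003
```

Run:
```python
from h import *
to(ch(-105,-40.5,268))
```

```text
t 11.1 pos [512.2 -22.6 274.4] yaw_y 1.469 tilt [ 0.0028 -0.0004] F [0.4 0.5 0.8] op 0.003 shift mm [ 2.2 -5.5  6.4] rows 0.2
```

>>> {"api": "play_rows", "payload": {"steps": [[[0,0,0.005],[0,0,0],0.0],[[0,-0.005,0],[0,0,0],0.0],[[0,-0.004,0],[0,0,0],0.0],[[0,0,0],[0,0,0],0.0]]}}

```text
time: 11.43
ee_pos: [510.3, -29.9, 267.5]
ee_rot: [[-0.995, 0.099, -0.001], [0.099, 0.995, 0.0], [0.001, 0.0, -1.0]]
force: [-0.1, 0.9, -1.0]
opening: 0.001
```

>>> {"api": "play_rows", "payload": {"steps": [[[0,-0.003,0],[0,0,0],0.0],[[0,0,0],[0,0,0],0.0]]}}

```text
time: 11.6
ee_pos: [510.2, -31.8, 267.7]
ee_rot: [[-0.995, 0.1, -0.0], [0.1, 0.995, 0.002], [0.0, 0.002, -1.0]]
force: [0.3, 6.8, -1.1]
opening: 0.005
```

Run:
```python
from h import *
to(ch(-105,-40.5,268))
```

```text
t 11.6 pos [510.2 -31.8 267.7] yaw_y 1.471 tilt [-0.0002  0.0024] F [ 0.3  6.8 -1.1] op 0.005 shift mm [ 1.1  4.  -0.3] rows 0.1
```

>>> {"api": "play_rows", "payload": {"steps": [[[0,-0.004,0],[0,0,0],0.0],[[0,-0.001,0],[0,0,0],0.0],[[0,0,0],[0,0,0],0.0]]}}

```text
time: 11.85
ee_pos: [510.2, -32.4, 267.7]
ee_rot: [[-0.995, 0.101, 0.001], [0.101, 0.995, 0.011], [0.0, 0.011, -1.0]]
force: [2.9, 29.1, -1.7]
opening: 0.001
```

Run:
```python
from h import *
to([415,-181,120])
grab('side','s7.png'); crop('s7.png','s7c.png',160,100,320,240,5)
t=cam('side');print((np.array(proj(t,ch(-105,-68,274)))-[160,100])*5)
```

```text
t 11.85 pos [510.2 -32.4 267.7] yaw_y 1.47 tilt [0.0009 0.0111] F [ 2.9 29.1 -1.7] op 0.001 shift mm [  79.7 -159.1  146. ] rows 5.5
[533.972  340.9815]
```

View pics/s7c.png

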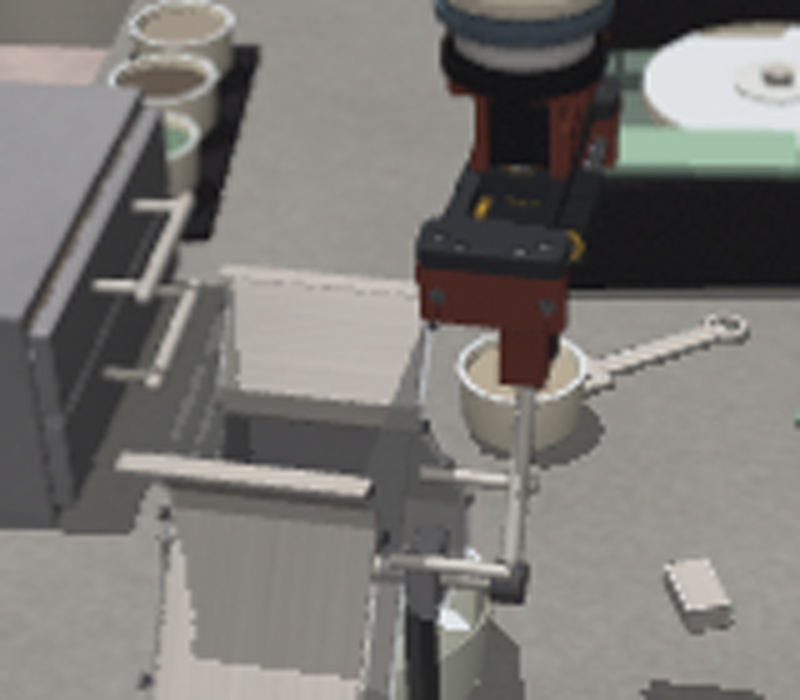

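The lever is hard against the right stop: 29 N, rod leaning right. Backing off and heading to the block.

>>> {"api": "play_rows", "payload": {"steps": [[[0,0.02,0],[0,0,0],0.0],[[0,0.005,-0.03],[0,0,0],0.0],[[0.005,0,-0.04],[0,0,0],0.0],[[0.035,0,0],[0,0,0],0.06],[[0.03,-0.03,0],[0,0,0],0.06],[[0.01,-0.04,0],[0,0,0],0.06],[[0,-0.04,0],[0,0,0],0.06],[[0,-0.04,0],[0,0,0],0.06]]}}

```text
time: 12.57
ee_pos: [417.3, -155.1, 338.5]
ee_rot: [[-0.995, 0.098, 0.002], [0.098, 0.995, -0.001], [-0.002, -0.001, -1.0]]
force: [0.3, 0.4, -0.7]
opening: 0.343
```

>>> {"api": "play_rows", "payload": {"steps": [[[0,-0.02,0.03],[0,0,0.11],0.06],[[0,0,0.03],[0,0,0.11],0.06],[[0,0,0.03],[0,0,0.11],0.06],[[0,0,0.03],[0,0,0.11],0.06],[[0,0,0.03],[0,0,0.11],0.06],[[0,0,0.03],[0,0,0.11],0.06],[[0,0,0.03],[0,0,0.11],0.06],[[0,0,0],[0,0,0.11],0.06]]}}

```text
time: 13.23
ee_pos: [413.3, -172.7, 123.2]
ee_rot: [[-0.553, 0.833, -0.007], [0.833, 0.553, 0.003], [0.006, -0.005, -1.0]]
force: [0.5, 0.4, -0.4]
opening: 0.686
```

Run:
```python
from h import *
to([415,-181,120]); print(monitor.sense()['q'])
```

```text
t 13.23 pos [ 413.3 -172.7  123.2] yaw_y 0.586 tilt [-0.0074  0.0027] F [ 0.5  0.4 -0.4] op 0.686 shift mm [-7.9 -3.2  3.2] rows 0.2
[-0.422   0.3312  2.0768 -0.0008  0.7415 -1.0076]
```

>>> {"api": "play_rows", "payload": {"steps": [[[-0.005,-0.003,0.003],[0,0,0.08],0.06],[[-0.003,0,0],[0,0,0.08],0.06],[[0,0,0],[0,0,0],0.06],[[0,0,0],[0,0,0],0.06]]}}

```text
time: 13.57
ee_pos: [418.3, -182.4, 124.8]
ee_rot: [[-0.42, 0.907, 0.0], [0.907, 0.42, -0.0], [-0.0, -0.0, -1.0]]
force: [-0.0, 1.0, -0.4]
opening: 0.684
```

Run:
```python
from h import *
to([415,-181,120])
grab('wrist','w2.png'); crop('w2.png','w2c.png',220,150,340,260,5)
```

```text
t 13.57 pos [ 418.3 -182.4  124.8] yaw_y 0.434 tilt [ 0.0002 -0.0004] F [-0.   1.  -0.4] op 0.684 shift mm [ 2.7 -2.4  4.8] rows 0.1
```

View pics/w2.png

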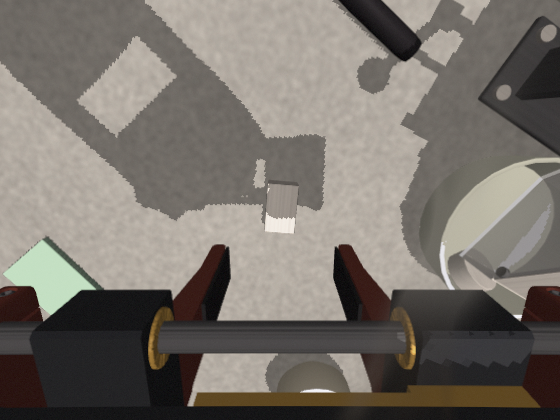

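View pics/w2c.png

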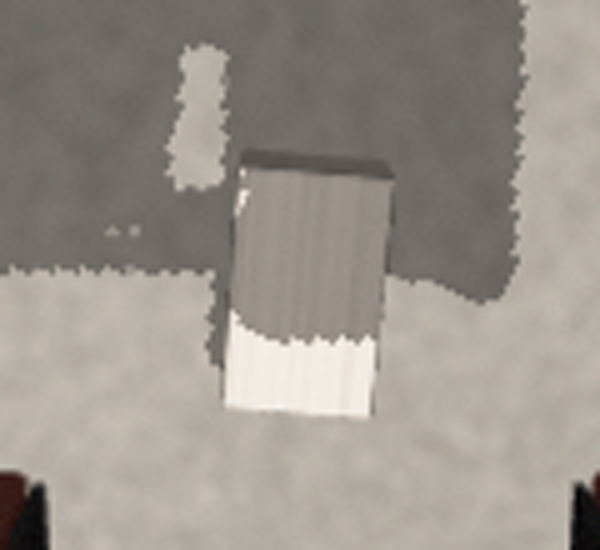

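The block is the only steel rectangle here, its top face centred at (281.4,208.4) and turned slightly clockwise relative to the jaws.

Run:
```python
from h import *
s=monitor.sense();c=cam('wrist',s)
C=np.array([onz(c,x/5+220,y/5+150,18) for x,y in((240,167),(393,177),(371,416),(225,408))])
X=C.mean(0);l=(C[0]+C[1]-C[2]-C[3])/2;print(X,np.linalg.norm(l),'long angle',np.arctan2(l[1],l[0]),'short yaw',np.arctan2(l[1],l[0])+np.pi/2)
to([X[0],X[1],4])
```

```text
[ 416.871  -181.6715   18.    ] 45.32364637187784 long angle 1.9294534670021393 short yaw 3.500249793797036
t 13.62 pos [ 418.2 -182.3  124.9] yaw_y 0.434 tilt [ 0.0003 -0.0004] F [-0.3 -0.9  0.6] op 0.682 shift mm [  1.2  -0.9 120.9] rows 2.9
```

>>> {"api": "play_rows", "payload": {"steps": [[[0.001,-0.001,0.03],[0,0,0.07],0.06],[[0,0,0.035],[0,0,0],0.06],[[0,0,0.03],[0,0,0],0.06],[[0,0,0.019],[0,0,0],0.06],[[0,0,0.006],[0,0,0],0.06],[[0,0,0],[0,0,0],0.06]]}}

```text
time: 14.12
ee_pos: [415.9, -181.2, 3.7]
ee_rot: [[-0.355, 0.935, -0.002], [0.935, 0.355, 0.001], [0.002, -0.002, -1.0]]
force: [-0.7, -0.9, -0.6]
opening: 0.68
```

>>> {"api": "play_rows", "payload": {"steps": [[[0,0,0],[0,0,0],0.01],[[0,0,0],[0,0,0],0.01],[[0,0,0],[0,0,0],0.01],[[0,0,0],[0,0,0],0.01],[[0,0,0],[0,0,0],0.01],[[0,0,0],[0,0,0],0.01]], "force": 25}}

```text
time: 14.62
ee_pos: [417.2, -181.9, 5.4]
ee_rot: [[-0.353, 0.936, 0.001], [0.936, 0.353, -0.001], [-0.001, 0.001, -1.0]]
force: [0.0, 0.3, 7.6]
opening: 0.321
```

>>> {"api": "play_rows", "payload": {"steps": [[[0,0,-0.03],[0,0,0],0.01],[[0,0,-0.041],[0,0,-0.11],0.01],[[0,0,-0.041],[0,0,-0.11],0.01],[[0,0,-0.041],[0,0,-0.11],0.01],[[0,0,-0.041],[0,0,-0.11],0.01],[[0,0,-0.041],[0,0,-0.11],0.01],[[0,0,-0.041],[0,0,-0.11],0.01],[[0,0,-0.041],[0,0,-0.11],0.01]]}}

```text
time: 15.28
ee_pos: [415.7, -181.3, 323.8]
ee_rot: [[-0.907, 0.421, -0.0], [0.421, 0.907, 0.0], [0.0, 0.0, -1.0]]
force: [2.0, -0.5, -2.4]
opening: 0.319
```

>>> {"api": "play_rows", "payload": {"steps": [[[0,0,-0.01],[0,0,-0.11],0.01],[[0,0,0],[0,0,-0.11],0.01],[[0,0,0],[0,0,-0.11],0.01],[[0,0,0],[0,0,0],0.01]]}}

```text
time: 15.62
ee_pos: [416.2, -181.5, 331.9]
ee_rot: [[-0.994, 0.106, 0.0], [0.106, 0.994, -0.0], [-0.0, -0.0, -1.0]]
force: [0.5, 0.3, -2.6]
opening: 0.314
```

Run:
```python
from h import *
to(ch(0,0,330))
```

```text
t 15.62 pos [ 416.2 -181.5  331.9] yaw_y 1.465 tilt [ 0.0002 -0.0001] F [ 0.5  0.3 -2.6] op 0.314 shift mm [-181.3  203.8    1.9] rows 6.5
```

>>> {"api": "play_rows", "payload": {"steps": [[[-0.026,0.029,0],[0,0,0],0.01],[[-0.026,0.03,0],[0,0,0],0.01],[[-0.026,0.03,0],[0,0,0],0.01],[[-0.026,0.03,0],[0,0,0],0.01],[[-0.026,0.03,0],[0,0,0],0.01],[[-0.026,0.03,0],[0,0,0],0.01],[[-0.025,0.03,0],[0,0,0],0.01],[[0,0,0],[0,0,0],0.01]]}}

```text
time: 16.28
ee_pos: [623.0, 10.8, 330.3]
ee_rot: [[-0.994, 0.11, 0.001], [0.11, 0.994, 0.002], [-0.0, 0.002, -1.0]]
force: [-0.3, -0.4, -2.6]
opening: 0.314
```

Run:
```python
from h import *
to(ch(0,4,278))
grab('side','s8.png'); crop('s8.png','s8c.png',140,60,300,320,3)
```

```text
t 16.28 pos [623.   10.8 330.3] yaw_y 1.461 tilt [0.0006 0.0018] F [-0.3 -0.4 -2.6] op 0.314 shift mm [ 4.1 -5.4 52.3] rows 1.3
```

View pics/s8c.png

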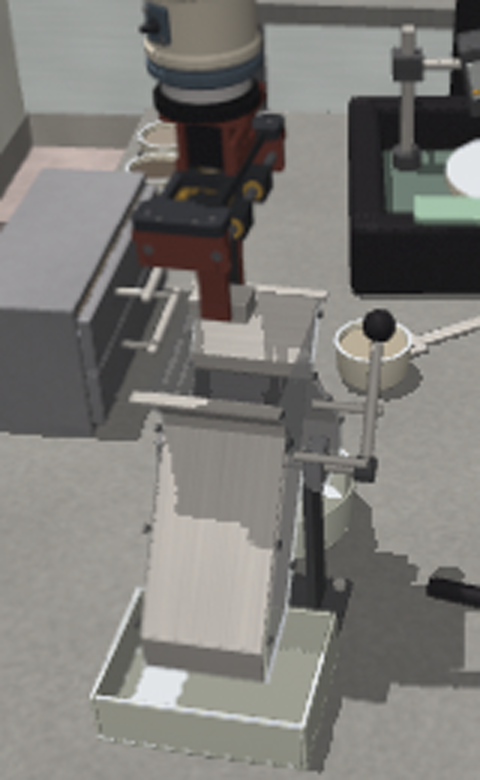

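The knob at side (266.3,168.3) matches the right stop's predicted (266.8,168.2), and the block is over the mouth. Releasing.

>>> {"api": "play_rows", "payload": {"steps": [[[0.004,-0.005,0.017],[0,0,0],0.01],[[0,0,0.017],[0,0,0],0.01],[[0,0,0.017],[0,0,0],0.01],[[0,0,0],[0,0,0],0.01],[[0,0,0],[0,0,0],0.05],[[0,0,0],[0,0,0],0.05],[[0,0,0],[0,0,0],0.05],[[0,0,0],[0,0,0],0.05]]}}

```text
time: 17.0
ee_pos: [615.6, 1.5, 282.2]
ee_rot: [[-0.994, 0.11, 0.002], [0.11, 0.994, -0.0], [-0.002, 0.0, -1.0]]
force: [-0.6, 0.8, -0.1]
opening: 0.556
```

>>> {"api": "play_rows", "payload": {"steps": [[[0,0,-0.03],[0,0,0],0.05],[[0,0,-0.04],[0,0,0],0.05],[[0,0,-0.04],[0,0,0],0.05],[[0.04,0,0],[0,0,0],0.05],[[0.04,0,0],[0,0,0],0.05],[[0.04,0,0],[0,0,0],0.05],[[0.04,0,0],[0,0,0],0.05],[[0.04,0,0],[0,0,0],0.05]]}}

```text
time: 17.67
ee_pos: [414.5, 23.7, 391.3]
ee_rot: [[-0.994, 0.11, 0.002], [0.11, 0.994, 0.0], [-0.002, 0.0, -1.0]]
force: [-0.2, 0.1, 0.6]
opening: 0.571
```

>>> {"api": "play_rows", "payload": {"steps": [[[0,-0.04,0],[0,0,0],0.05],[[0,-0.04,0],[0,0,0],0.05],[[0,-0.04,0],[0,0,0],0.05],[[0,-0.04,0],[0,0,0],0.05],[[0,-0.04,0],[0,0,0],0.05],[[0,-0.04,0],[0,0,0],0.05],[[0,0,0],[0,0,0],0.05],[[0,0,0],[0,0,0],0.05]]}}

```text
time: 18.33
ee_pos: [389.5, -216.7, 391.3]
ee_rot: [[-0.993, 0.114, 0.001], [0.114, 0.993, -0.0], [-0.001, -0.0, -1.0]]
force: [-0.1, 0.7, -0.2]
opening: 0.57
```

Run:
```python
from h import *
to(ch(0,4,278))
grab('side','s9.png');grab('top','t9.png');grab('wrist','w9.png'); crop('s9.png','s9c.png',140,60,300,320,3);crop('t9.png','t9c.png',205,130,345,230,5)
```

```text
t 18.33 pos [ 389.5 -216.7  391.3] yaw_y 1.456 tilt [ 0.0009 -0.0004] F [-0.1  0.7 -0.2] op 0.57 shift mm [-201.9  247.4  113.4] rows 8.1
```

View pics/s9.png

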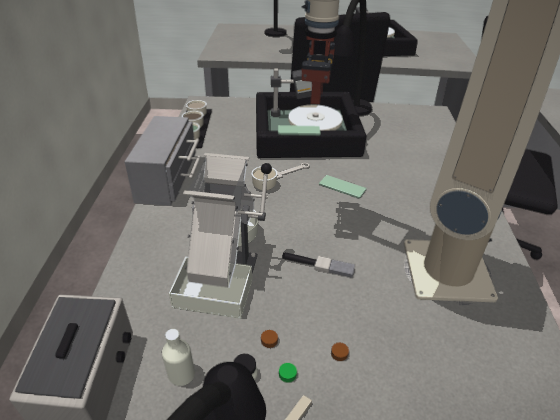

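View pics/t9c.png

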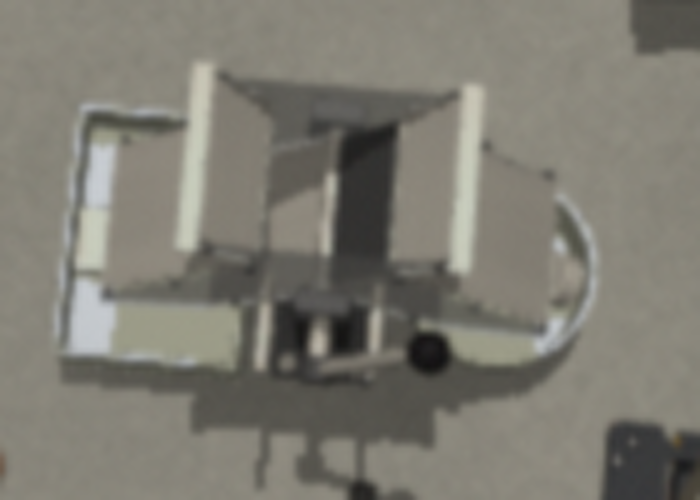

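View pics/w9.png

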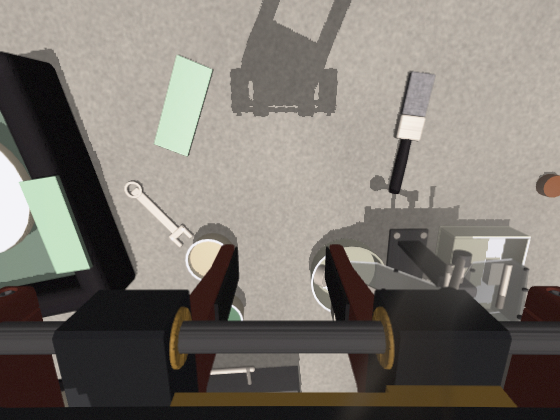

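>>> {"api": "play_rows", "payload": {"steps": [[[-0.04,-0.005,0],[0,0,0],0.05],[[-0.04,-0.005,0],[0,0,0],0.05],[[-0.04,-0.005,0],[0,0,0],0.05],[[-0.04,-0.005,0],[0,0,0],0.05],[[0,0,0],[0,0,0],0.05],[[0,0,0],[0,0,0],0.05]]}}

```text
time: 18.98
ee_pos: [548.5, -250.5, 389.4]
ee_rot: [[-0.994, 0.106, -0.002], [0.106, 0.994, 0.001], [0.002, 0.001, -1.0]]
force: [-0.5, 0.5, 0.5]
opening: 0.571
```

Run:
```python
from h import *
grab('wrist','w10.png'); crop('w10.png','w10c.png',300,130,440,270,5)
grab('top','t10.png')
a=cv2.imread('pics/top0.png')[150:215,210:330];b=cv2.imread('pics/t10.png')[150:215,210:330]
cv2.imwrite('pics/cmp.png',cv2.resize(np.vstack([a,b]),None,fx=4.5,fy=4.5,interpolation=cv2.INTER_CUBIC))
```

```text
(no output)
```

View pics/w10.png

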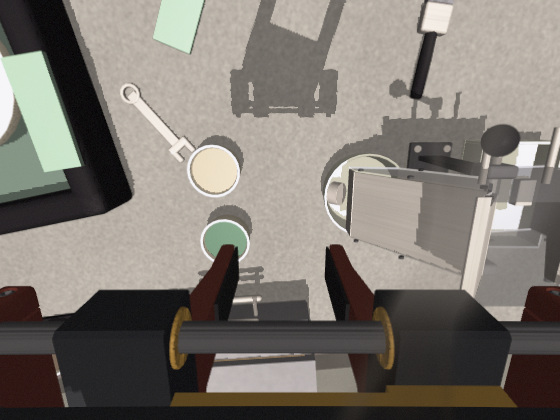

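View pics/cmp.png

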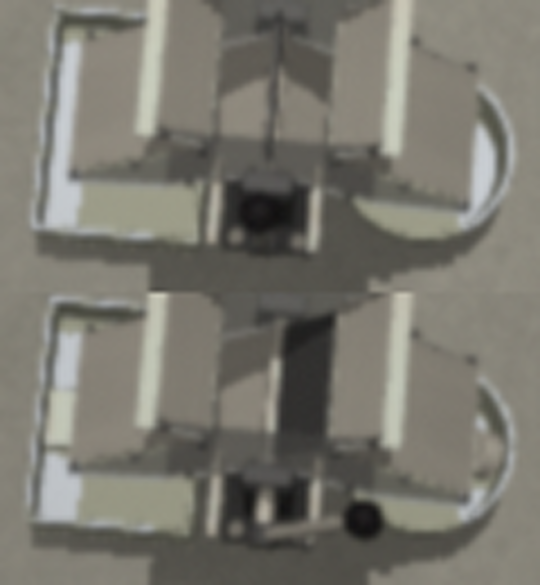

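View pics/w10c.png

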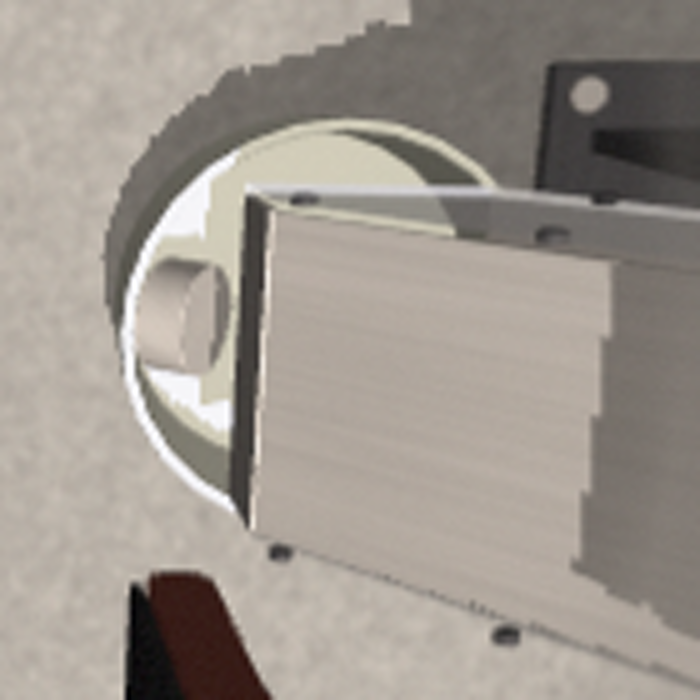

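The disc is inside the tub, leaning on its edge against the wall at wrist (337,193). The block lies in the tray. All the other things look unmoved and the arm is clear, so I'm handing in.

```bash
python3 -c "
from bench import hand_in;print(hand_in())"
```

```text
the job is handed in; nothing more can be done
None
```

The round blank is in the round tub and the rectangular blank is in the tray. I handed the job in at about 19 s of the 70 s, and no verdict was reported.

- **Round blank:** I pushed the lever hard against the left stop (36 N on the tool), then fed the steel-grey disc into the hopper. It went down the right leg and had landed before I fed the second blank.
- **Rectangular blank:** I then pushed the lever hard against the right stop (29 N) and fed the block. It went down the left leg into the tray.

**Last checks:**
- The wrist view shows the disc inside the tub, standing on edge against the wall rather than flat.
- The top view shows the block in the tray and the hopper empty.
- Comparing the top view before and after, the tub is unmoved. The tray sits about 1–2 px (roughly 4 mm) farther out, probably nudged by the landing block.
- The pots, plate, wrench, brush and look-alike discs show no visible movement, and the arm was clear of everything.

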